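Inch the basket press

TASK

Pack the weave of the basket standing in the air press: push the green inch button on the control box fully down, keep it down for about four seconds without a break, then let it go. Much shorter leaves the weave loose and much longer crushes the basket; leave the red and the yellow button alone.

Things in the scene. Friction and masses are not known exactly. Their poses are not given: they have to be found in the camera images.
- inch_top (a point): Middle of the top of the green inch button, the one to hold: a flat round cap 36 mm across that goes straight down 8 mm to a firm stop and springs back (1.5 N starts it, 5 to 6 N bring it fully down). Up, this point is 74 mm above the bench, 24 mm above the box's top and 12 mm above the button's black collar (52 mm across). It moves with the cap.
- panel: Grey control box fixed to the bench, 110 (x) by 255 (y) by 50 mm high; origin under its middle. On top, three equal buttons, green, red and yellow, in a row along its y, 75 mm apart, one in the middle; their order changes. The row runs across in front of the robot, turned up to 25 degrees either way. Nothing else lies within 40 mm of the box or above it.
- inch (a joint): How far the green inch button is pushed down, in m: 0 up, 0.008 fully down; from 0.005 on it counts as held, below 0.002 as let go.
- stop (a joint): How far the red button is pushed down, in m, 0 up to 0.008; a bystander of the same size as the green one, not to be pushed.
- lamp (a joint): How far the yellow button is pushed down, in m, 0 up to 0.008; a bystander of the same size as the green one, not to be pushed.
- ram (a joint): How far the black foam platen (116 mm across) of the blue air press on the right, with a willow basket in it, has come down, in m; 0 is up. With the green button down it creeps down: about 0.028 after 3 s, 0.035 after 4 s, 0.047 after 6 s; it touches the basket at 0.025 and crushes it past 0.050. With the button up it creeps back by itself; no need to wait.

How it is judged:
By the outcome, as a careful person would: the job done as asked, in the order asked, and still so for the second after the job is handed in, with the robot touching nothing.
It also fails if it takes over 32 s, if anything falls off the work surface, if the arm or the gripper's body presses on something with over 40 N, if the wrist force passes 120 N, or if a joint passes its speed limit or range.

ROBOT

A 6-joint arm with a two-finger parallel gripper is mounted at the origin on the work surface. World frame = base frame: x ahead of the robot, y to its left, z up, the work surface at z = 0. Lengths are in m, angles in rad, forces in N, time in s.
With the tool pointing down it reaches from about 0.25 to 0.8 m from the base axis. Payload 3.9 kg.
Tool frame: the origin (TCP) lies between the finger pads; the fingertips stand 14 mm ahead of it and the grasp point (between the pads) lies 5 mm behind it; z points along the fingers, y is the direction in which the jaws open and shut (so a half turn about z gives the same grasp; the last joint's range is limited). The gripper opens to 85 mm and grips with 20 to 120 N. Pads are 22 mm wide; open, the fingers measure 114 mm over their backs; the gripper's body (76 mm by 85 mm) begins 54 mm behind the grasp point. The pads swing forward as they close: fully open they stand 13 mm farther back than shut.
Start: joints at [-1.198, 0.26, -0.138, 1.173, 0, 1.571], TCP at [0.191, -0.489, 0.245] pointing down, gripper open.
Joint ranges: [-2.78, 2.78], [-0.83, 1.72], [-1.28, 1.37], [-1.9, 2.12], [-1.57, 1.48], [-3.14, 3.14]. Speed limits (rad/s): [2.57, 2.57, 3.14, 3.14, 3.14, 3.14].

INTERFACE

Orientations are given as a unit quaternion [x, y, z, w].
In Python, from station import r gives the robot as it stands. The module is installed in compiled form; this text tells all that it offers. Calls block until the motion is done:
- r.reach(position, orientation): joint-space move of the TCP to a pose.
- r.move_l(position, rotation=None, speed=0.15, stop_force=None): straight line of the TCP; rotation=None keeps the orientation; speed is the mean speed in m/s. With stop_force (N) it stops when the force on the tool has changed by that much, and returns True; else False.
- r.move_joints(angles): joint-space move.
- r.grip(opening, force=None): opening from 0.0 (shut) to 1.0 (fully open); force is the grip in N (None keeps the last); returns when the fingers have stopped.
- r.wait(seconds).
- r.ik(position, orientation): joint angles nearest the present ones, or None.
- r.camera(name): name is "scene" or "side" or "wrist"; returns (picture, depth): 420x560x3 uint8, red, green, blue; 420x560 float32, m along the optical axis (not along the pixel's ray), 0 where there is no reading.
- r.camera_model(name): a dict with "intrinsics" (3x3 intrinsics, pixels), "distortion" ([k1, k2, p1, p2, k3] as OpenCV has them; the pictures are not rectified), "R" (3x3) and "t" (3): a world point X has camera coordinates R X + t. Camera axes: x right, y down, z forward; pixel columns grow to the right and rows downward; lengths in m; the calibration is good to about 2 mm. A picture is of the moment at which its call begins: read the wrist's pose just before it. camera_model takes no time and is no camera call; for the wrist camera it gives the pose at the moment of the call.
A pose or a line that the arm cannot do raises r.MotionError and nothing moves.
- r.job_done(): hands the job in, once; it reports no verdict.
Readings, each from a call of its own:
- r.read_time(): time.
- r.read_joint_pos(): joint angles.
- r.read_joint_vel(): joint speeds.
- r.read_effort(): joint torques, N m.
- r.read_ee_pos(): TCP position.
- r.read_tool_rot(): TCP orientation.
- r.read_wrist_force(): force on the tool from outside, world axes, zero at the start.
- r.read_moment(): the same for the moment, N m.
- r.read_opening(): opening from 0.0 (shut) to 1.0 (fully open).
Only numpy, scipy, OpenCV 4.12 (cv2) and the standard library are available. Lean on these libraries where they do the work, as an engineer would, in place of code of your own. Each camera call takes 0.05 s, during which the arm holds its last target. There are 200 camera calls.

## Working session

There is one attempt and no reset: what is moved stays moved. The work goes in short steps, each a Python script; the robot and the scene stay as the last script left them, time stands still between calls to the robot, and variables do not carry over. Pictures are saved under pics/ and viewed, about 8 in all and at most 12, crops included, and the job is handed in when it is done.

```bash
mkdir -p pics
cat > h.py <<'E'
import numpy as np, cv2
from station import r
def world(m,px,d):
    K=np.array(m["intrinsics"]);D=np.array(m["distortion"])
    n=cv2.undistortPoints(np.array(px,float).reshape(-1,1,2),K,D)[:,0]
    d=np.array(d).reshape(-1,1)
    c=np.hstack([n*d,d]); return (c-np.array(m["t"]))@np.array(m["R"])
def blobs(name):
    m=r.camera_model(name);p,d=r.camera(name)
    h=cv2.cvtColor(p,cv2.COLOR_RGB2HSV)
    for c,(a,b) in dict(green=(40,85),red=(0,8),yellow=(20,34)).items():
        k=cv2.inRange(h,(a,130,60),(b,255,255))
        n,l,s,ce=cv2.connectedComponentsWithStats(k)
        for i in range(1,n):
            if s[i,4]<40: continue
            v,u=np.nonzero((l==i)&(d>0))
            if len(u)==0: continue
            w=world(m,np.c_[u,v],d[v,u])
            t=w[(w[:,2]>np.percentile(w[:,2],90)-.006)]
            print(name,c,s[i],ce[i].round(),"top mean",t.mean(0).round(4),"mid",((t.max(0)+t.min(0))/2).round(4),"ext",np.ptp(t,axis=0).round(3))
    return p
E
python3 - <<'E'
from h import *
print(r.read_time(),r.read_ee_pos(),r.read_tool_rot())
a=blobs("scene");b=blobs("side")
cv2.imwrite("pics/a.png",a[...,::-1]);cv2.imwrite("pics/b.png",b[...,::-1])
E
```

```text
0.0 [ 0.19098836 -0.48830885  0.2444591 ] [ 9.82676780e-01  1.85325032e-01 -1.80939646e-04 -9.73015002e-04]
scene green [368 263  20  16 252] [378. 270.] top mean [0.5882 0.1412 0.0737] mid [0.5863 0.1407 0.0727] ext [0.032 0.035 0.007]
scene red [ 297   84  106   40 1822] [356. 102.] top mean [-0.6538 -0.6674 -0.0901] mid [-0.6422 -0.5857 -0.0514] ext [0.789 0.748 0.108]
scene red [161 150  42  34 334] [184. 159.] top mean [ 0.577  -0.4083  0.1234] mid [ 0.5712 -0.4136  0.1245] ext [0.098 0.095 0.008]
scene red [ 71 209  36  20 384] [ 88. 218.] top mean [ 0.8028 -0.5176  0.0237] mid [ 0.8017 -0.5207  0.0246] ext [0.04  0.098 0.01 ]
scene red [343 241  19  16 233] [352. 249.] top mean [0.5626 0.0708 0.0741] mid [0.5617 0.0696 0.074 ] ext [0.033 0.032 0.009]
scene red [248 325  33  27 490] [264. 338.] top mean [0.8413 0.084  0.0871] mid [0.8433 0.0836 0.0877] ext [0.049 0.048 0.008]
scene red [225 348  24  14  64] [236. 353.] top mean [0.8888 0.0724 0.0894] mid [0.8891 0.0719 0.0889] ext [0.036 0.014 0.007]
scene red [262 360   7  30  87] [264. 375.] top mean [0.8665 0.1045 0.0713] mi
[... 3713 characters left out ...]
[0.15  0.074 0.01 ]
side yellow [369 146  16   6  60] [376. 148.] top mean [ 0.5137 -0.7804  0.0165] mid [ 0.5122 -0.7782  0.0166] ext [0.056 0.024 0.008]
side yellow [392 149  60  13 229] [420. 155.] top mean [ 0.372  -0.8027  0.0161] mid [ 0.3694 -0.8035  0.0174] ext [0.171 0.045 0.01 ]
side yellow [433 186  22  17  84] [446. 192.] top mean [ 0.2213 -0.5982  0.0049] mid [ 0.2306 -0.5953  0.005 ] ext [0.063 0.095 0.007]
side yellow [399 191  36   7  68] [418. 194.] top mean [ 0.3029 -0.5458  0.0052] mid [ 0.3077 -0.5569  0.0058] ext [0.105 0.05  0.009]
side yellow [274 246  15  12 149] [281. 252.] top mean [0.5317 0.0013 0.0746] mid [ 5.316e-01 -3.000e-04  7.430e-02] ext [0.033 0.035 0.007]
```

View pics/a.png

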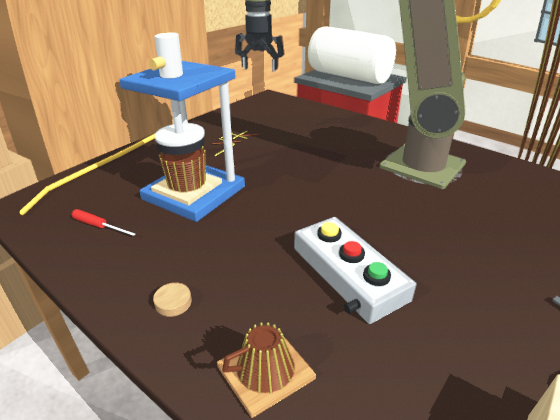

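The scene picture shows the box with yellow (328,232), red (352,249) and green (378,270). Green comes out at about (0.585, 0.141, 0.074), and the height and the 75 mm spacing both fit. The press is clear of a retracted path.

Run:
```python
from h import *
from scipy.spatial.transform import Rotation as R
q=(R.from_euler('z',20,degrees=True)*R.from_quat([1,0,0,0])).as_quat()
q2=(R.from_euler('z',-70,degrees=True)*R.from_quat([1,0,0,0])).as_quat()
for x in (q,q2): print(r.ik([.585,.141,.2],x))
r.grip(0.0)
r.reach([.40,-.05,.26],q)
r.reach([.585,.141,.21],q)
print(r.read_time(),r.read_ee_pos(),r.read_joint_pos(),r.read_opening(),r.read_wrist_force())
p=blobs("wrist")
cv2.imwrite("pics/w.png",p[...,::-1])
```

```text
[ 0.23651454  0.41205663 -0.03085804  1.12788165  0.          3.02904134]
[ 0.23651454  0.41205663 -0.03085804  1.12788165  0.         -1.68334764]
3.6917 [0.58440926 0.1397955  0.21027599] [ 2.35149693e-01  4.06214159e-01 -1.28695727e-02  1.15252563e+00
 -6.93278654e-04  3.02868345e+00] -0.0027291106590620487 [-0.20696331 -0.39511936  0.50973608]
wrist green [ 259  179   48   49 1826] [283. 203.] top mean [0.5849 0.1381 0.074 ] mid [0.5843 0.1378 0.0728] ext [0.035 0.035 0.007]
wrist red [ 331  238   48   47 1754] [354. 262.] top mean [0.5592 0.0687 0.0739] mid [0.5583 0.068  0.073 ] ext [0.035 0.035 0.008]
wrist yellow [ 396  293   49   41 1349] [422. 311.] top mean [0.5422 0.0059 0.0847] mid [0.5675 0.0467 0.1623] ext [0.085 0.132 0.186]
```

View pics/w.png

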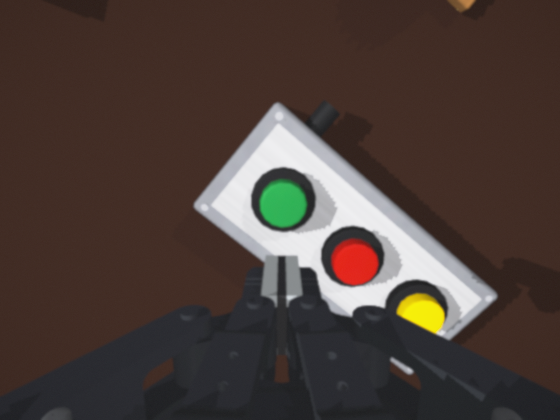

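The close view has green at (283,203), so its top is at (0.5845, 0.1385, 0.074), which agrees with the first estimate. The fingers are shut and the path is clear. Next I press with a force stop, hold, and release.

Run:
```python
from h import *
x,y=.5845,.1388
r.move_l([x,y,.096],speed=.08)
print(r.read_time(),r.read_ee_pos(),r.read_wrist_force())
f0=r.read_wrist_force()[2]
hit=r.move_l([x,y,.068],speed=.025,stop_force=14)
t0=r.read_time(); log=[(t0,r.read_ee_pos()[2],r.read_wrist_force()[2]-f0)]
while r.read_time()-t0<3.75:
    r.wait(.15); f=r.read_wrist_force()[2]-f0; z=r.read_ee_pos()[2]
    log.append((r.read_time(),z,f))
    if f<8 and z>.070: r.move_l([x,y,z-.002],speed=.02,stop_force=8)
t1=r.read_time()
r.move_l([x,y,.13],speed=.15)
print(hit,t0,t1,r.read_time(),r.read_wrist_force())
print(np.round(log,4)[::3])
p=blobs("wrist"); s,_=r.camera("scene")
cv2.imwrite("pics/s2.png",s[...,::-1])
```

```text
5.3167 [0.58499087 0.13891462 0.09662719] [ 0.39213725  0.12413545 -0.44481043]
True 6.025 9.875 10.3667 [-0.28865189 -0.24517113 -1.18213532]
[[ 6.025   0.0806  5.6401]
 [ 6.725   0.0804 13.0862]
 [ 7.175   0.0804 14.8565]
 [ 7.625   0.0804 13.8256]
 [ 8.075   0.0804 13.9084]
 [ 8.525   0.0804 14.4348]
 [ 8.975   0.0804 14.7544]
 [ 9.425   0.0804 14.0507]
 [ 9.875   0.0804 13.7723]]
wrist green [ 249  206   67   61 2932] [282. 234.] top mean [0.5878 0.1391 0.0739] mid [0.5852 0.1379 0.0729] ext [0.034 0.035 0.008]
wrist red [ 347  285   67   36 1238] [382. 301.] top mean [0.5709 0.0717 0.0751] mid [0.5807 0.0865 0.1178] ext [0.054 0.071 0.098]
```

View pics/s2.png

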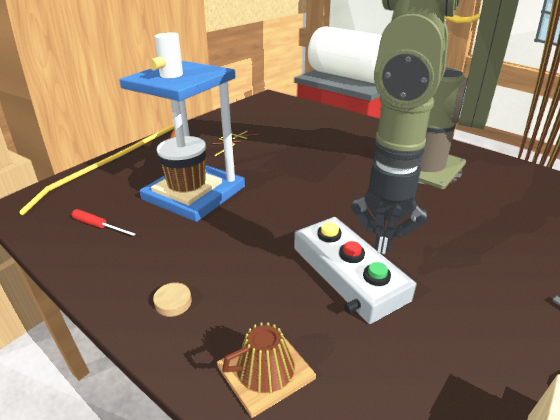

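The scene picture shows the platen down on the basket at (182,150), the green button up again at (378,270), and the fingers clear above it.

```bash
python3 -c "
from station import r
print(r.read_time(),r.read_ee_pos());r.job_done()"
```

```text
10.4667 [0.58339913 0.1385364  0.12833199]
the job is handed in; nothing more can be done
```

I held the green inch button fully down for about 4 s without a break, let it go, and handed the job in at 10.5 s.

- **Hold:** I pressed with the gripper shut. The button was at its stop from about 6.0 s to 9.9 s. The TCP stayed at 0.0804 m, against an expected stop at 0.080 m, with a steady push of about 14 N. The first reading, at the moment of contact, was only 5.6 N, although the TCP was already at 0.0806 m. The next printed reading, at 6.7 s, was 13 N.
- **After release:** the green cap measured 0.074 m again, so it is fully up. The fingers were about 4 cm above it and touching nothing. In the scene picture the platen had come down onto the basket, which did not look crushed. I did not measure the ram travel itself.
- **Other buttons:** I did not touch red or yellow. The last wrist measurement put red at about 0.075 m, but part of it was hidden. Yellow was not measured after the press.

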